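# Power up the repaired drive on the test bench

## Robot

A 7-joint arm with a two-finger parallel gripper is mounted at the origin on the work surface. World frame = base frame: x ahead of the robot, y to its left, z up, the work surface at z = 0. Lengths are in m, angles in rad, forces in N, time in s.
With the tool pointing down it reaches from about 0.4 to 0.85 m from the base axis. Payload 10.4 kg.
Tool frame: the origin (TCP) lies at the very end of the fingers, on their centre line; the grasp point (between the pads) lies 19 mm behind it (ctrl.grip_depth is the distance from the TCP to the grasp point, in m); z points along the fingers, y is the line along which they close (so a half turn about z gives the same grasp; the last joint's range is limited). The gripper opens to 87 mm and grips with 3 to 60 N. Pads are 19 mm wide; open, the fingers measure 117 mm over their backs; the gripper's body (75 mm by 190 mm) begins 51 mm behind the grasp point.
Start: joints at [-1.331, 0.332, -0.065, 1.46, 0.022, 1.35, -0.088], TCP at [0.162, 0.604, 0.223] pointing down, gripper open.
Joint ranges: [-2.6, 2.6], [-0.5, 2.12], [-1.47, 1.34], [0.16, 2.42], [-1.27, 4.41], [0.06, 2.06], [-2.6, 2.6]. Speed limits (rad/s): [2.22, 2.22, 2.79, 2.79, 3.14, 3.14, 3.14].

## Interface

Orientations are given as [roll, pitch, yaw] about the fixed x, y, z axes, in that order (R = Rz(yaw) Ry(pitch) Rx(roll)).
In Python, from bench import ctrl, snapshot, camera_model, workorder gives the robot as it stands.
- The arm moves only by the shell command python3 -m pendant 'ROWS' [FORCE]. ROWS is JSON, a list of rows, each an object with "delta_pos": the shift along the tool's x, y, z in mm, a list of three; "rot": the turn, a rotation vector about the tool's x, y, z in degrees, a list of three; "jaw": the opening, from 0 (shut) to 1 (fully open). In form: [{"delta_pos": [tx, ty, tz], "rot": [ax, ay, az], "jaw": jaw}, ...]. A call has 1 to 8 rows; each row is the pose to reach, as a shift and turn from the pose commanded when the call began, along the tool's axes at that moment; what a row does not reach only later rows make up. A row lasts 1/12 s, in which the tool goes at most 41.7 mm and 7.16 degrees, less where a joint would pass 70% of its speed; a pose out of reach is approached as far as the arm can. A call with a gripper value outside its range is refused whole. The fingers move at their own pace and stop on an object; FORCE is the grip in N (left out, the last holds). Time passes only in rows, so rows that repeat a pose let the fingers close. It gives the time, the measured TCP pose, the force, the opening and the grip force at its end, in the units of the state.
- ctrl.sense(): the state, without advancing time (a new reading comes with each control period).
- snapshot(name): name is "scene" or "top"; returns (picture, depth): 420x560x3 uint8, blue, green, red; 420x560 float32, m along the optical axis (not along the pixel's ray), 0 where there is no reading.
- camera_model(name): a dict with "fx", "fy", "cx", "cy" (pixels), "k1" (the pictures are not rectified: a ray, as slopes to the right and down, at radius r is drawn at 1 + k1 r^2 times it, then the intrinsics apply), "world_from_camera" (4x4, takes a point from camera to world coordinates). Camera axes: x right, y down, z forward; pixel columns grow to the right and rows downward; lengths in m; the calibration is good to about 2 mm. A picture is of the moment at which its call begins. camera_model takes no time and is no camera call.
- workorder.sign_off(): hands the job in; it is judged then, once.
The state is a dict: "clock": time; "joint_positions": joint angles; "joint_velocities": joint speeds; "effort": joint torques, N m; "ee_pos": TCP position; "orientation": TCP orientation; "ft_force": force on the tool from outside, world axes, zero at the start; "moment": the same for the moment, N m; "finger_gap": opening from 0.0 (shut) to 1.0 (fully open); "finger_force": force on a finger pad.
Only numpy, scipy, OpenCV 4.12 (cv2) and the standard library are available. Lean on these libraries where they do the work, as an engineer would, in place of code of your own. Each camera call takes 0.05 s, during which the arm holds its last target. There are 200 camera calls.

## Task

Power up the test bench: throw the red-handled isolator fully over to ON (away from the robot), then on the sloping console press the blue key and after it the green key, one at a time, each all the way down for a moment and then let go. No key may be pressed before the isolator is on, and the red stop key not at all. Leave the yellow-handled isolator off and do not shift or knock over anything else on the bench.

Things in the scene. Friction and masses are not known exactly. Their poses are not given: they have to be found in the camera images.
- red_switch: Fixed grey base of the red-handled isolator (the isolator to be switched), 130 x 120 x 40 mm (x, y, z), on the bench. Origin: centre of its underside; x axis points to the ON side (away from the robot); the hinge axis runs along y, 60 mm above the origin. Hinge cheeks up to 74 mm high at y = +-24.5 mm. Left or right place varies.
- red_lever (a joint): Swing of the red bridge handle: 0 = OFF stop (leans 43 deg from vertical toward the base's -x), 0.75 = upright, 1.5 rad = ON stop (leans 43 deg toward +x). Over-centre: it drops by itself to the stop on the side it leans to. About 0.35 kg; some 3 N at the grip moves it.
- red_grip (a point): Centre of the red grip bar: a round bar, diameter 24 mm, 110 mm long, parallel to the base's y axis, 105 mm from the hinge, carried by two steel arms 6 mm thick at y = +-38 mm (70 mm clear gap between them). About 137 mm above the bench at either stop, 165 mm when upright.
- yellow_switch: Fixed grey base of the yellow-handled isolator (the neighbouring isolator, to be left off), 130 x 120 x 40 mm (x, y, z), on the bench. Origin: centre of its underside; x axis points to the ON side (away from the robot); the hinge axis runs along y, 60 mm above the origin. Hinge cheeks up to 74 mm high at y = +-24.5 mm. Left or right place varies.
- yellow_lever (a joint): Swing of the yellow bridge handle: 0 = OFF stop (leans 43 deg from vertical toward the base's -x), 0.75 = upright, 1.5 rad = ON stop (leans 43 deg toward +x). Over-centre: it drops by itself to the stop on the side it leans to. About 0.35 kg; some 3 N at the grip moves it.
- yellow_grip (a point): Centre of the yellow grip bar: a round bar, diameter 24 mm, 110 mm long, parallel to the base's y axis, 105 mm from the hinge, carried by two steel arms 6 mm thick at y = +-38 mm (70 mm clear gap between them). About 137 mm above the bench at either stop, 165 mm when upright.
- console: Fixed wedge console, 320 mm wide (y), front to -x; its face, 150 mm long, rises to +x at 38 deg. Origin on the bench below mid-face, the face there 95 mm high. A lamp bar (26 x 26 x 310 mm, along y) above the keys: centre at x = +2 mm, z = 242 mm, underside 226 mm, end posts at y = +-148 mm. No room for an upright gripper: come in tilted, square to the face, from the front.
- blue_key_top (a point): Centre of the top of the blue RESET key: round, diameter 44 mm, 8 mm proud of a black collar (diameter 60 mm); one of three keys 70 mm apart across the middle of the sloping face, order varies. Its z axis is the outward normal (press along -z), y axis along the row.
- blue_key (a joint): Travel of the blue RESET key: 0 = out, 0.008 m = fully down. Spring key, about 2 N to start and 6 N at the bottom.
- green_key_top (a point): Centre of the top of the green START key: round, diameter 44 mm, 8 mm proud of a black collar (diameter 60 mm); one of three keys 70 mm apart across the middle of the sloping face, order varies. Its z axis is the outward normal (press along -z), y axis along the row.
- green_key (a joint): Travel of the green START key: 0 = out, 0.008 m = fully down. Spring key, about 2 N to start and 6 N at the bottom.
- stop_key_top (a point): Centre of the top of the red STOP key, not to be pressed: round, diameter 44 mm, 8 mm proud of a black collar (diameter 60 mm); one of three keys 70 mm apart across the middle of the sloping face, order varies. Its z axis is the outward normal (press along -z), y axis along the row.
- stop_key (a joint): Travel of the red STOP key, not to be pressed: 0 = out, 0.008 m = fully down. Spring key, about 2 N to start and 6 N at the bottom.
- meter: Loose yellow hand meter lying flat, 180 x 85 x 35 mm; origin at its underside (a bystander).
- screwdriver: Loose screwdriver with orange handle, about 200 mm long, lying along its x axis; origin at its underside (a bystander).
- cleaner: Loose upright white bottle with red cap, diameter 70, height 180 mm; origin at its underside (a bystander).
- reel: Loose upright green reel, diameter 64, height 50 mm, between the isolators and the console; origin at its underside (a bystander).
- mug: Loose white mug, diameter 80, height 90 mm; origin at its underside (a bystander).
- tray: Loose blue divided parts tray, 140 x 200 x 40 mm, behind the isolators; origin at its underside (a bystander).

How it is judged:
On the way, in this order (a step that is already met when the one before it is completed fails the run):
1. the red isolator is fully on, no key pressed yet (value of joint red_lever above 1.4 rad and value of joint each of blue_key, green_key, stop_key below 0.0015 m), for 0.2 s.
2. the blue key alone is pressed fully down (value of joint red_lever above 1.4 rad and value of joint blue_key above 0.006 m and value of joint each of green_key, stop_key below 0.002 m), for 0.1 s.
3. the blue key has been let go (value of joint each of blue_key, green_key below 0.0015 m), for 0.05 s.
4. the green key alone is pressed fully down (value of joint red_lever above 1.4 rad and value of joint green_key above 0.006 m and value of joint each of blue_key, stop_key below 0.002 m), for 0.1 s.
At the end, for the whole second after the job is handed in: The red isolator is at its ON stop (within 0.1 rad), the yellow one at its OFF stop (within 0.1 rad), all three keys are out again (within 1.5 mm), and every loose thing is within 15 mm of where it began (all of step 3 and value of joint red_lever above 1.4 rad and value of joint yellow_lever below 0.1 rad and value of joint stop_key below 0.0015 m and distance of each of meter, screwdriver, cleaner, reel, mug, tray from where it was at the start of the episode below 0.015 m); the robot touches nothing.
It fails at once if the red stop key is pressed (over 2.5 mm) (value of joint stop_key above 0.0025 m).
It fails at once if a blue or green key is pressed (over 2.5 mm) while the red isolator is not on (value of joint red_lever below 1.4 rad and value of joint any of blue_key, green_key above 0.0025 m).
It fails at once if the yellow isolator is lifted off its OFF stop by more than 0.4 rad (value of joint yellow_lever above 0.4 rad).
It fails at once if a loose thing is shifted by more than 30 mm or knocked over (distance of any of meter, screwdriver, cleaner, reel, mug, tray from where it was at the start of the episode above 0.03 m or angle between any of meter, screwdriver, cleaner, reel, mug, tray's own z axis and vertical above 0.6 rad).
It also fails if it takes over 48 s, if anything falls off the work surface, if the arm or the gripper's body presses on something with over 40 N, if the wrist force passes 120 N, or if a joint passes its speed limit or range.

## Working session

There is one attempt and no reset: what is moved stays moved. The work goes in short steps, Python scripts to look and compute and a shell command to move; the robot and the scene stay as the last step left them, time stands still between calls to the robot, and variables do not carry over. Pictures are saved under pics/ and viewed, at most 10 in all, crops included, and the job is handed in when it is done.

```bash
mkdir -p pics; cat > h.py <<'E'
import numpy as np,cv2
from scipy.spatial.transform import Rotation as R
from bench import ctrl,snapshot,camera_model,workorder
def ray(m,u,v):
    x,y=(u-m['cx'])/m['fx'],(v-m['cy'])/m['fy']
    a,b=x,y
    for _ in range(20):
        k=1+m['k1']*(a*a+b*b); a,b=x/k,y/k
    return np.array([a,b,1.])
def pt(m,u,v,d):
    T=np.array(m['world_from_camera']); return T[:3,:3]@(ray(m,u,v)*d)+T[:3,3]
def onz(m,u,v,z):
    T=np.array(m['world_from_camera']); r=T[:3,:3]@ray(m,u,v); return T[:3,3]+r*(z-T[2,3])/r[2]
def tri(m1,p1,m2,p2):
    A=[];B=[]
    for m,p in((m1,p1),(m2,p2)):
        T=np.array(m['world_from_camera']); r=T[:3,:3]@ray(m,*p); r/=np.linalg.norm(r); P=np.eye(3)-np.outer(r,r); A.append(P);B.append(P@T[:3,3])
    x=np.linalg.lstsq(np.vstack(A),np.hstack(B),rcond=None)[0]; return x
E
python3 - <<'E'
from h import *
for n in('scene','top'):
    p,d=snapshot(n); cv2.imwrite(f'pics/{n}0.png',p); np.save(f'{n}0.npy',d)
    m=camera_model(n); print(n,{k:np.round(v,3).tolist() for k,v in m.items()})
s=ctrl.sense(); print(s['ee_pos'],s['orientation'],s['clock'],s['finger_gap'])
E
```

```text
scene {'fx': 380.461, 'fy': 380.461, 'cx': 288.708, 'cy': 203.945, 'k1': 0.026, 'world_from_camera': [[-0.861, 0.338, -0.38, 0.923], [0.509, 0.565, -0.65, 0.611], [-0.005, -0.753, -0.658, 0.745], [0.0, 0.0, 0.0, 1.0]]}
top {'fx': 410.48, 'fy': 410.48, 'cx': 279.971, 'cy': 210.386, 'k1': -0.011, 'world_from_camera': [[0.017, -0.992, 0.123, 0.432], [-1.0, -0.017, 0.003, 0.009], [-0.001, -0.123, -0.992, 1.122], [0.0, 0.0, 0.0, 1.0]]}
[0.1622518  0.60320654 0.22183961] [-3.14031873e+00  1.27587603e-05  2.87880867e+00] 0.1 1.0008875188870148
```

View pics/scene0.png

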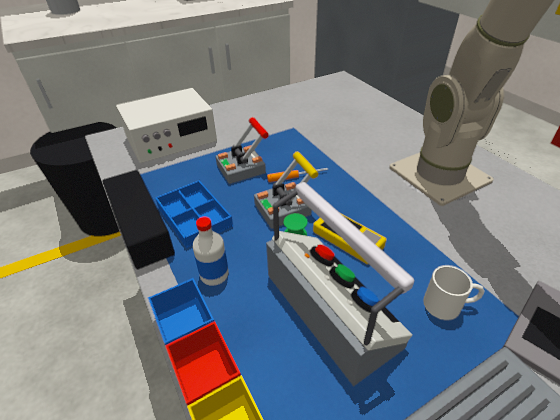

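View pics/top0.png

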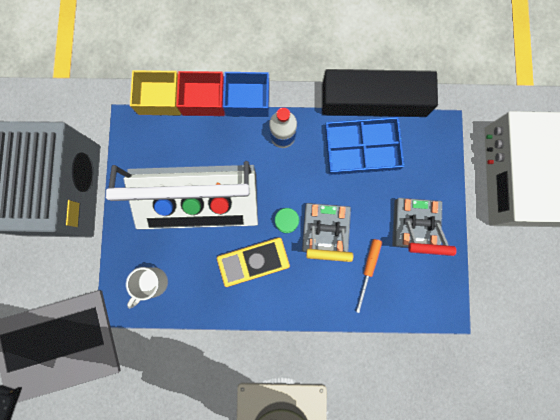

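The scene view shows the red grip at (258,128), yellow grip at (305,165), and the keys red (323,254), green (345,273) and blue (369,297). In the top view they are red grip (432,250), yellow grip (330,255), and keys blue (163,207), green (192,206) and red (220,205). Next I'll enlarge these areas.

```bash
python3 - <<'E'
from h import *
s=cv2.imread('pics/scene0.png');t=cv2.imread('pics/top0.png')
def c(i,x,y,w,h): return cv2.resize(i[y:y+h,x:x+w],(400,300),interpolation=cv2.INTER_CUBIC)
o=np.vstack([np.hstack([c(t,380,185,100,75),c(t,110,150,160,120)]),np.hstack([c(s,200,105,100,75),c(s,260,180,160,120)])])
cv2.imwrite('pics/crop1.png',o)
ms,mt=camera_model('scene'),camera_model('top')
D={n:np.load(n+'0.npy') for n in('scene','top')}
# colour blobs
for n,im,m in(('top',t,mt),('scene',s,ms)):
    hsv=cv2.cvtColor(im,cv2.COLOR_BGR2HSV)
    for name,lo,hi in(('red',(0,150,90),(6,255,255)),('red2',(174,150,90),(180,255,255)),('yel',(22,150,90),(32,255,255)),('green',(50,100,60),(85,255,255)),):
        k=cv2.inRange(hsv,lo,hi); N,l,st,ce=cv2.connectedComponentsWithStats(k)
        for i in range(1,N):
            if st[i,4]>60:
                ys,xs=np.where(l==i); d=D[n][ys,xs]; d=np.median(d[d>0]) if (d>0).any() else 0
                print(n,name,ce[i].round(1),st[i].tolist(),pt(m,*ce[i],d).round(3))
for uv in((50,350),(15,395),(50,330),(90,330)):
    d=D['top'][uv[1],uv[0]]; print(uv,pt(mt,*uv,d).round(3))
E
```

```text
top red [199.7  92.9] [176, 72, 48, 43, 1860] [0.899 0.244 0.018]
top red [282.9 114.5] [277, 108, 13, 14, 131] [0.781 0.009 0.179]
top red [219.2 205.1] [210, 198, 19, 16, 239] [0.568 0.163 0.114]
top red [431.8 248.5] [409, 243, 47, 12, 389] [ 0.469 -0.349  0.146]
top yel [64.5 38.2] [54, 0, 22, 78, 1195] [ 1.493  1.08  -0.749]
top yel [522.   42.4] [512, 0, 21, 85, 1325] [ 1.509 -1.149 -0.749]
top yel [153.9  92.4] [130, 71, 51, 44, 1917] [0.897 0.372 0.022]
top yel [ 72.2 213.3] [66, 200, 13, 27, 274] [0.539 0.518 0.133]
top yel [248.1 261.9] [217, 238, 72, 49, 367] [0.43  0.094 0.033]
top yel [328.  254.5] [307, 249, 46, 12, 322] [ 0.451 -0.103  0.146]
top green [191.3 205.8] [182, 199, 19, 15, 240] [0.565 0.232 0.114]
top green [420.6 204.6] [413, 201, 15, 8, 95] [ 0.589 -0.362  0.041]
top green [327.9 210.1] [321, 206, 15, 8, 85] [ 0.57  -0.115  0.041]
top green [286.4 219.9] [275, 208, 24, 25, 483] [ 0.541 -0.005  0.049]
scene red [258.2 127.3] [249, 117, 19, 21, 160] [ 0.475 -0.34   0.147]
scene red [556.5 138.1] [551, 126, 9, 21, 100] [-1.875 -0.451 -0.694]
scene red [203.6
[... 170 characters left out ...]
0.89  0.211 0.018]
scene yel [305.2 164.6] [293, 152, 25, 26, 243] [ 0.456 -0.097  0.146]
scene yel [371.9 234.7] [343, 215, 43, 34, 154] [0.391 0.125 0.036]
scene yel [334.1 238.3] [314, 218, 54, 46, 501] [0.474 0.076 0.023]
scene yel [ 53.3 253.9] [0, 232, 121, 46, 1154] [ 1.302 -1.147 -0.745]
scene yel [226.2 403.6] [187, 376, 76, 44, 2045] [0.88  0.31  0.026]
scene green [265.7 203.6] [261, 199, 11, 11, 63] [ 0.572 -0.117  0.043]
scene green [295.4 223.4] [283, 213, 25, 23, 422] [ 0.543 -0.004  0.045]
scene green [344.5 272.6] [335, 264, 20, 18, 221] [0.572 0.238 0.118]
(50, 350) [0.192 0.605 0.022]
(15, 395) [0.173 0.505 0.317]
(50, 330) [0.243 0.611 0.018]
(90, 330) [0.245 0.504 0.021]
```

View pics/crop1.png

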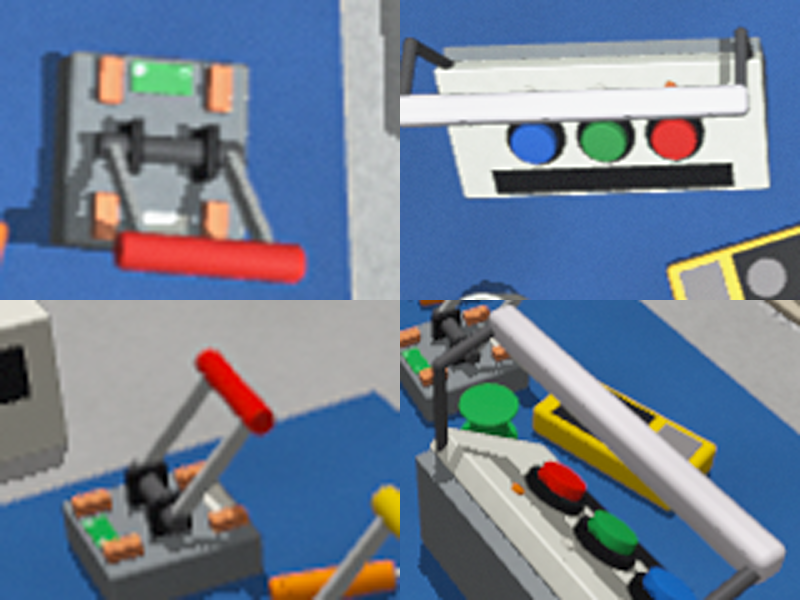

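The crop shows the red bar's ends at top px (409.5,247.5) and (455.8,250.5), so the switch yaw is about -3°. The console row has yaw about +3°, in the order blue (left), green, red (right). Both bars stand about 0.137 m high, as the task states. I'll triangulate the key tops and work out the first move.

```bash
cat >> h.py <<'E'
def go(p,rpy):
    s=ctrl.sense(); R0=R.from_euler('xyz',s['orientation']); R1=R.from_euler('xyz',rpy,degrees=True)
    d=R0.inv().apply(np.array(p)-s['ee_pos'])*1000; w=np.degrees((R0.inv()*R1).as_rotvec())
    print('now',np.round(s['ee_pos'],3),np.degrees(s['orientation']).round(1),'t',s['clock'],'| delta',d.round(1),'rot',w.round(1))
E
python3 - <<'E'
from h import *
ms,mt=camera_model('scene'),camera_model('top')
for n,a,b in(('red',(324.1,252.),(219.2,205.1)),('green',(344.5,272.6),(191.3,205.8)),('redgrip',(258.2,127.3),(431.8,248.5)),('yelgrip',(305.2,164.6),(328,254.5))):
    print(n,tri(ms,a,mt,b).round(4))
for n,m in(('scene',ms),('top',mt)):
    im=cv2.imread(f'pics/{n}0.png'); hsv=cv2.cvtColor(im,cv2.COLOR_BGR2HSV); D=np.load(n+'0.npy')
    k=cv2.inRange(hsv,(100,190,130),(125,255,255)); box=(345,275,50,45) if n=='scene' else(145,190,35,32)
    mk=np.zeros_like(k);x,y,w,h=box;mk[y:y+h,x:x+w]=k[y:y+h,x:x+w]
    N,l,st,ce=cv2.connectedComponentsWithStats(mk)
    for i in range(1,N):
        if st[i,4]>30: 
            d=np.median(D[l==i]);print(n,ce[i],st[i],pt(m,*ce[i],d).round(3))
go([.40,.35,.34],[180,0,130])
E
```

```text
red [0.5699 0.1632 0.1088]
green [0.5665 0.2328 0.1096]
redgrip [ 0.4691 -0.3523  0.1389]
yelgrip [ 0.4511 -0.1044  0.1396]
scene [367.31555556 295.08444444] [357 287  22  17 225] [0.567 0.305 0.118]
top [160.60526316 210.68421053] [154 204  17  11  38] [0.553 0.31  0.108]
now [0.162 0.603 0.222] [-179.9    0.   164.9] t 0.1 | delta [-295.4 -182.9 -117.9] rot [-0.1  0.  34.9]
```

```bash
python3 -m pendant '[{"delta_pos":[0,0,-80],"rot":[0,0,0],"jaw":0},{"delta_pos":[-20,-10,-118],"rot":[0,0,7],"jaw":0},{"delta_pos":[-260,-160,-118],"rot":[0,0,35],"jaw":0},{"delta_pos":[-260,-160,-118],"rot":[0,0,35],"jaw":0},{"delta_pos":[-260,-160,-118],"rot":[0,0,35],"jaw":0},{"delta_pos":[-260,-160,-118],"rot":[0,0,35],"jaw":0},{"delta_pos":[-260,-160,-118],"rot":[0,0,35],"jaw":0},{"delta_pos":[-260,-160,-118],"rot":[0,0,35],"jaw":0}]' 10
python3 -c "from h import *
go([.45,.03,.34],[180,0,90])"
```

```text
clock: 0.77
ee_pos: [0.3417, 0.4129, 0.335]
orientation: [-3.141, -0.0, 2.267]
ft_force: [1.1, 1.1, 0.1]
finger_gap: 0.477
finger_force: 0.0
now [0.342 0.413 0.335] [-180.    -0.   129.9] t 0.7667 | delta [-363.2 -162.5   -5. ] rot [-0.  -0.  39.9]
```

```bash
python3 -m pendant '[{"delta_pos":[-363,-162,-5],"rot":[0,0,40],"jaw":0},{"delta_pos":[-363,-162,-5],"rot":[0,0,40],"jaw":0},{"delta_pos":[-363,-162,-5],"rot":[0,0,40],"jaw":0},{"delta_pos":[-363,-162,-5],"rot":[0,0,40],"jaw":0},{"delta_pos":[-363,-162,-5],"rot":[0,0,40],"jaw":0},{"delta_pos":[-363,-162,-5],"rot":[0,0,40],"jaw":0},{"delta_pos":[-363,-162,-5],"rot":[0,0,40],"jaw":0},{"delta_pos":[-363,-162,-5],"rot":[0,0,40],"jaw":0}]'
python3 -c "from h import *
go([.405,-.35,.30],[180,0,87])"
```

```text
clock: 1.43
ee_pos: [0.4319, 0.0919, 0.339]
orientation: [-3.141, -0.001, 1.569]
ft_force: [1.7, -0.4, 0.2]
finger_gap: 0.009
finger_force: 0.0
now [0.432 0.092 0.339] [-180.    -0.    89.9] t 1.4333 | delta [-442.   -26.2   38.8] rot [-0.  -0.   2.9]
```

```bash
python3 -m pendant '[{"delta_pos":[-442,-26,0],"rot":[0,0,3],"jaw":0},{"delta_pos":[-442,-26,0],"rot":[0,0,3],"jaw":0},{"delta_pos":[-442,-26,0],"rot":[0,0,3],"jaw":0},{"delta_pos":[-442,-26,0],"rot":[0,0,3],"jaw":0},{"delta_pos":[-442,-26,0],"rot":[0,0,3],"jaw":0},{"delta_pos":[-442,-26,0],"rot":[0,0,3],"jaw":0},{"delta_pos":[-442,-26,0],"rot":[0,0,3],"jaw":0},{"delta_pos":[-442,-26,0],"rot":[0,0,3],"jaw":0}]'
python3 -c "from h import *
go([.405,-.35,.26],[180,0,87])"
```

```text
clock: 2.1
ee_pos: [0.4111, -0.2407, 0.3391]
orientation: [3.141, -0.001, 1.517]
ft_force: [1.9, 0.5, -0.0]
finger_gap: 0.006
finger_force: 0.0
now [ 0.411 -0.241  0.339] [180.   -0.   86.9] t 2.1 | delta [-109.5   -0.3   79. ] rot [ 0.  -0.  -0.1]
```

```bash
python3 -m pendant '[{"delta_pos":[-105,0,0],"rot":[0,0,0],"jaw":0},{"delta_pos":[-105,0,0],"rot":[0,0,0],"jaw":0},{"delta_pos":[-105,0,40],"rot":[0,0,0],"jaw":0},{"delta_pos":[-105,0,120],"rot":[0,0,0],"jaw":0},{"delta_pos":[-105,0,120],"rot":[0,0,0],"jaw":0},{"delta_pos":[-105,0,120],"rot":[0,0,0],"jaw":0},{"delta_pos":[-105,0,120],"rot":[0,0,0],"jaw":0},{"delta_pos":[-105,0,120],"rot":[0,0,0],"jaw":0}]'
python3 - <<'E'
from h import *
p,d=snapshot('top'); q,_=snapshot('scene')
o=np.hstack([cv2.resize(p[170:290,360:500],(400,343)),cv2.resize(q[80:200,190:330],(400,343))]); cv2.imwrite('pics/a1.png',o)
go([.405,-.35,.118],[180,0,87])
E
```

```text
clock: 2.77
ee_pos: [0.4072, -0.3439, 0.2212]
orientation: [3.14, 0.001, 1.518]
ft_force: [-0.9, -0.2, 0.7]
finger_gap: 0.004
finger_force: 0.0
now [ 0.408 -0.344  0.222] [1.798e+02 1.000e-01 8.700e+01] t 2.8667 | delta [ -6.1  -2.8 103.6] rot [ 0.2  0.1 -0. ]
```

View pics/a1.png

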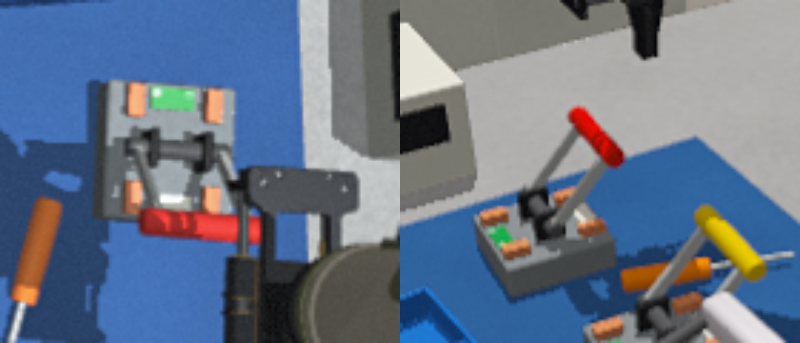

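Fingers are clear, just robot-side of the bar (scene crop tip at (648,50)). Next I'll descend.

```bash
python3 -m pendant '[{"delta_pos":[-5,-3,40],"rot":[0,0,0],"jaw":0},{"delta_pos":[-5,-3,75],"rot":[0,0,0],"jaw":0},{"delta_pos":[-5,-3,104],"rot":[0,0,0],"jaw":0},{"delta_pos":[-5,-3,104],"rot":[0,0,0],"jaw":0},{"delta_pos":[-5,-3,104],"rot":[0,0,0],"jaw":0},{"delta_pos":[-5,15,104],"rot":[0,0,0],"jaw":0},{"delta_pos":[-5,30,104],"rot":[0,0,0],"jaw":0},{"delta_pos":[-5,45,104],"rot":[0,0,0],"jaw":0}]'
python3 -c "from h import *
go([.59,-.36,.118],[180,0,87])"
```

```text
clock: 3.53
ee_pos: [0.4503, -0.3517, 0.1191]
orientation: [-3.139, -0.0, 1.518]
ft_force: [-78.2, 24.0, 78.8]
finger_gap: 0.005
finger_force: 47.0
now [ 0.45  -0.352  0.119] [-179.9   -0.    86.9] t 3.5333 | delta [ -0.9 140.    0.8] rot [-0.1 -0.  -0.1]
```

The push jammed by friction, with the force running along the arm towards the hinge. I'll back off, go a little lower and follow the bar's arc.

```bash
python3 -m pendant '[{"delta_pos":[0,-15,0],"rot":[0,0,0],"jaw":0},{"delta_pos":[0,-25,0],"rot":[0,0,0],"jaw":0},{"delta_pos":[0,-25,12],"rot":[0,0,0],"jaw":0},{"delta_pos":[0,-25,12],"rot":[0,0,0],"jaw":0},{"delta_pos":[0,-25,12],"rot":[0,0,0],"jaw":0},{"delta_pos":[0,-20,12],"rot":[0,0,0],"jaw":0},{"delta_pos":[0,-17,12],"rot":[0,0,0],"jaw":0},{"delta_pos":[0,-17,12],"rot":[0,0,0],"jaw":0}]' 
python3 - <<'E'
from h import *
go([.45,-.352,.107],[180,0,87]); print(ctrl.sense()['ft_force'])
p,d=snapshot('top'); q,_=snapshot('scene')
o=np.hstack([cv2.resize(p[170:290,360:500],(400,343)),cv2.resize(q[80:200,190:330],(400,343))]); cv2.imwrite('pics/a2.png',o)
E
```

```text
clock: 4.2
ee_pos: [0.4356, -0.3497, 0.1033]
orientation: [3.141, 0.0, 1.519]
ft_force: [-0.9, 0.1, -0.4]
finger_gap: 0.006
finger_force: 0.0
now [ 0.436 -0.35   0.103] [180.   0.  87.] t 4.2 | delta [-1.5 14.5 -3.7] rot [0. 0. 0.]
[-0.94841633  0.09886882 -0.43133269]
```

View pics/a2.png

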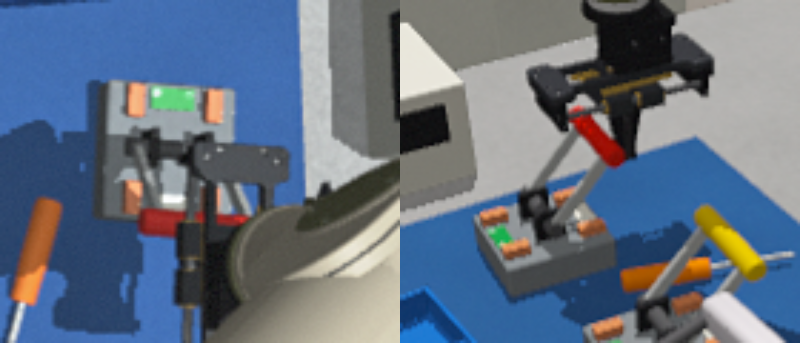

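```bash
python3 -m pendant '[{"delta_pos":[0,5,0],"rot":[0,0,0],"jaw":0},{"delta_pos":[0,9,-4],"rot":[0,0,0],"jaw":0},{"delta_pos":[0,14,-10],"rot":[0,0,0],"jaw":0},{"delta_pos":[0,18,-14],"rot":[0,0,0],"jaw":0}]' 
python3 - <<'E'
from h import *
go([.45,-.352,.107],[180,0,87]); print(ctrl.sense()['ft_force'])
E
```

```text
clock: 4.63
ee_pos: [0.4524, -0.3509, 0.1176]
orientation: [-3.141, -0.0, 1.517]
ft_force: [-1.4, 1.3, -1.0]
finger_gap: -0.001
finger_force: 1.1
now [ 0.452 -0.351  0.118] [-180.    -0.    86.9] t 4.6333 | delta [-1.2 -2.3 10.7] rot [-0.  -0.  -0.1]
[-1.42464796  1.25647732 -0.98981172]
```

```bash
python3 -m pendant '[{"delta_pos":[0,8,-4],"rot":[0,0,0],"jaw":0},{"delta_pos":[0,16,-8],"rot":[0,0,0],"jaw":0},{"delta_pos":[0,24,-12],"rot":[0,0,0],"jaw":0},{"delta_pos":[0,32,-15],"rot":[0,0,0],"jaw":0}]' 
python3 -m pendant '[{"delta_pos":[0,8,-3],"rot":[0,0,0],"jaw":0},{"delta_pos":[0,16,-5],"rot":[0,0,0],"jaw":0}]' 

```

```text
clock: 4.97
ee_pos: [0.4844, -0.3534, 0.1333]
orientation: [3.141, 0.001, 1.516]
ft_force: [-4.0, 0.7, 3.5]
finger_gap: 0.005
finger_force: 1.7
clock: 5.13
ee_pos: [0.5011, -0.3536, 0.1377]
orientation: [3.141, 0.0, 1.518]
ft_force: [-2.2, -0.6, 2.4]
finger_gap: 0.005
finger_force: 0.9
```

```bash
python3 -m pendant '[{"delta_pos":[0,9,-2],"rot":[0,0,0],"jaw":0},{"delta_pos":[0,18,-2],"rot":[0,0,0],"jaw":0},{"delta_pos":[0,27,-2],"rot":[0,0,0],"jaw":0},{"delta_pos":[0,36,0],"rot":[0,0,0],"jaw":0},{"delta_pos":[0,45,2],"rot":[0,0,0],"jaw":0},{"delta_pos":[0,45,2],"rot":[0,0,0],"jaw":0}]' 
python3 - <<'E'
from h import *
go([.50,-.352,.30],[180,0,87])
p,d=snapshot('top'); q,_=snapshot('scene')
o=np.hstack([cv2.resize(p[170:290,360:500],(400,343)),cv2.resize(q[80:200,190:330],(400,343))]); cv2.imwrite('pics/a3.png',o)
E
```

```text
clock: 5.63
ee_pos: [0.547, -0.3549, 0.134]
orientation: [-3.141, -0.0, 1.519]
ft_force: [-0.1, 0.5, 0.4]
finger_gap: 0.007
finger_force: 0.0
now [ 0.547 -0.355  0.134] [-180.    -0.    87.1] t 5.6333 | delta [   0.6  -47.1 -166. ] rot [-0.  -0.   0.1]
```

View pics/a3.png

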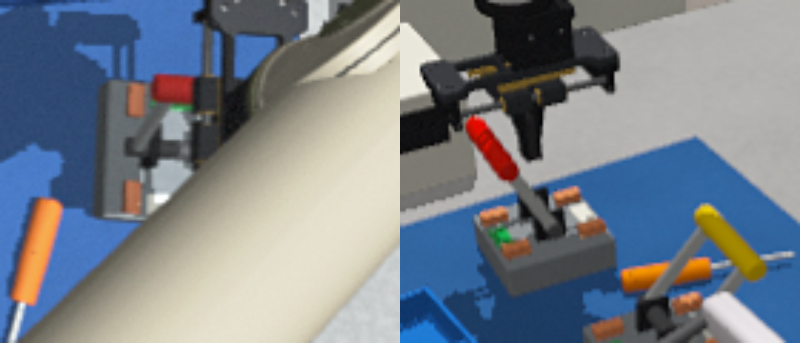

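The scene crop shows the red bar dropped over to the ON side (around (490,150)), with the fingers clear of it at (530,140). I'll lift and retreat.

```bash
python3 -m pendant '[{"delta_pos":[0,0,-40],"rot":[0,0,0],"jaw":0},{"delta_pos":[0,0,-80],"rot":[0,0,0],"jaw":0},{"delta_pos":[0,0,-120],"rot":[0,0,0],"jaw":0},{"delta_pos":[0,-20,-160],"rot":[0,0,0],"jaw":0},{"delta_pos":[30,-50,-200],"rot":[0,0,0],"jaw":0},{"delta_pos":[60,-80,-205],"rot":[0,0,0],"jaw":0},{"delta_pos":[90,-105,-205],"rot":[0,0,0],"jaw":0},{"delta_pos":[130,-115,-205],"rot":[0,0,0],"jaw":0}]' 
python3 - <<'E'
from h import *
print(ctrl.sense()['joint_positions'])
go([.43,.05,.34],[180,15,130])
go([.43,.05,.34],[180,0,130])
E
```

```text
clock: 6.4
ee_pos: [0.4516, -0.2598, 0.3411]
orientation: [3.141, 0.001, 1.512]
ft_force: [0.3, 1.0, 2.6]
finger_gap: 0.004
finger_force: 0.0
[-0.67339381  0.06237721  1.18258937  1.57631644 -0.0576991   1.54064289
  0.45123089]
now [ 0.452 -0.26   0.341] [179.9   0.   86.6] t 6.4 | delta [308.  -39.8   0.9] rot [ -5.6 -14.2 -43.1]
now [ 0.452 -0.26   0.341] [179.9   0.   86.6] t 6.4 | delta [308.  -39.8   0.9] rot [  0.    0.  -43.4]
```

```bash
python3 -m pendant '[{"delta_pos":[308,-30,0],"rot":[0,0,-43],"jaw":0},{"delta_pos":[308,-30,0],"rot":[0,0,-43],"jaw":0},{"delta_pos":[308,-30,0],"rot":[0,0,-43],"jaw":0},{"delta_pos":[308,-30,0],"rot":[0,0,-43],"jaw":0},{"delta_pos":[308,-30,0],"rot":[0,0,-43],"jaw":0},{"delta_pos":[308,-30,0],"rot":[0,0,-43],"jaw":0},{"delta_pos":[308,-30,0],"rot":[0,0,-43],"jaw":0},{"delta_pos":[308,-30,0],"rot":[0,0,-43],"jaw":0}]' 
python3 - <<'E'
from h import *
print(ctrl.sense()['joint_positions'])
go([.44,.27,.32],[180,20,170])
E
```

```text
clock: 7.07
ee_pos: [0.4394, 0.0558, 0.3405]
orientation: [3.141, 0.0, 2.273]
ft_force: [0.4, 0.6, 1.3]
finger_gap: 0.007
finger_force: 0.0
[-1.04433196 -0.21093343  0.70126673  1.73565438  0.13551375  1.56800603
  0.34724912]
now [0.439 0.056 0.34 ] [180.    0.  130.2] t 7.0667 | delta [163.3 138.7  20.5] rot [ -6.9 -19.2 -39.4]
```

```bash
python3 -m pendant '[{"delta_pos":[163,139,0],"rot":[-7,-19,-39],"jaw":0},{"delta_pos":[163,139,0],"rot":[-7,-19,-39],"jaw":0},{"delta_pos":[163,139,0],"rot":[-7,-19,-39],"jaw":0},{"delta_pos":[163,139,0],"rot":[-7,-19,-39],"jaw":0},{"delta_pos":[163,139,10],"rot":[-7,-19,-39],"jaw":0},{"delta_pos":[163,139,20],"rot":[-7,-19,-39],"jaw":0},{"delta_pos":[163,139,20],"rot":[-7,-19,-39],"jaw":0},{"delta_pos":[163,139,20],"rot":[-7,-19,-39],"jaw":0}]' 
python3 - <<'E'
from h import *
print(ctrl.sense()['joint_positions'])
go([.455,.30,.25],[180,38,183])
# re-measure, arm mostly out of the way of lever
for n in('top','scene'):
    p,_=snapshot(n); cv2.imwrite(f'pics/{n}4.png',p)
a,b=cv2.imread('pics/top4.png'),cv2.imread('pics/scene4.png')
cv2.imwrite('pics/a4.png',np.hstack([a[90:290,100:480],b[90:290,180:560]]))
E
```

```text
clock: 7.73
ee_pos: [0.4425, 0.264, 0.3201]
orientation: [3.141, 0.346, 2.953]
ft_force: [0.3, -0.5, 0.4]
finger_gap: 0.007
finger_force: 0.0
[-1.27068537 -0.16557997  0.39409155  1.82262785  0.37712634  1.31413108
  0.43903445]
now [0.443 0.264 0.32 ] [179.9  19.8 169.2] t 7.7333 | delta [18.6 37.6 67.8] rot [ -6.6 -18.1 -12.1]
```

View pics/a4.png

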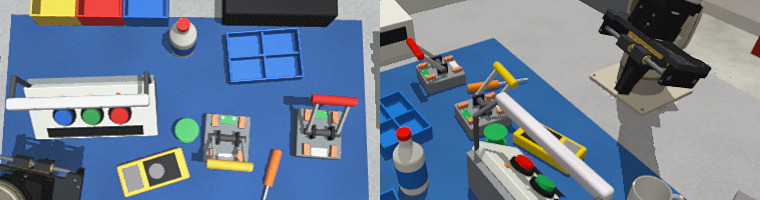

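The lever lies on the ON side (bar at crop (334,100)) with nothing else displaced. I'll go on to the hover pose before the blue key.

```bash
python3 -m pendant '[{"delta_pos":[19,38,68],"rot":[-6.6,-18.1,-12.1],"jaw":0},{"delta_pos":[19,38,68],"rot":[-6.6,-18.1,-12.1],"jaw":0},{"delta_pos":[19,38,68],"rot":[-6.6,-18.1,-12.1],"jaw":0},{"delta_pos":[19,38,68],"rot":[-6.6,-18.1,-12.1],"jaw":0},{"delta_pos":[19,38,68],"rot":[-6.6,-18.1,-12.1],"jaw":0},{"delta_pos":[19,38,68],"rot":[-6.6,-18.1,-12.1],"jaw":0}]' 
python3 - <<'E'
from h import *
a=cv2.imread('pics/top4.png'); m=camera_model('top'); ms=camera_model('scene')
b=cv2.imread('pics/scene4.png')
# lever check
print('redbar',{ z:onz(m,434,190,z).round(3).tolist() for z in(.137,)})
n=R.from_euler('xyz',[180,38,183],degrees=True).apply([0,0,1]); print('press dir',n)
print(ctrl.sense()['joint_positions'])
k=np.array([.563,.3025,.110]); go(k-.03*n,[180,38,183])
p,_=snapshot('top');cv2.imwrite('pics/a5.png',cv2.resize(p[150:270,100:260],(800,600),interpolation=cv2.INTER_CUBIC))
E
```

```text
clock: 8.33
ee_pos: [0.457, 0.3006, 0.2526]
orientation: [3.136, 0.664, -3.099]
ft_force: [0.4, 0.6, 1.4]
finger_gap: 0.005
finger_force: 0.0
redbar {0.137: [0.611, -0.362, 0.137]}
press dir [ 0.61481773  0.03222123 -0.78801075]
[-1.2915706  -0.22167183  0.25921958  2.12937251  0.75063147  0.95758536
  0.22563855]
now [0.457 0.301 0.253] [ 179.7   38.1 -177.6] t 8.3333 | delta [  4.5  -3.7 147.6] rot [-0.   0.1 -0.4]
```

View pics/a5.png

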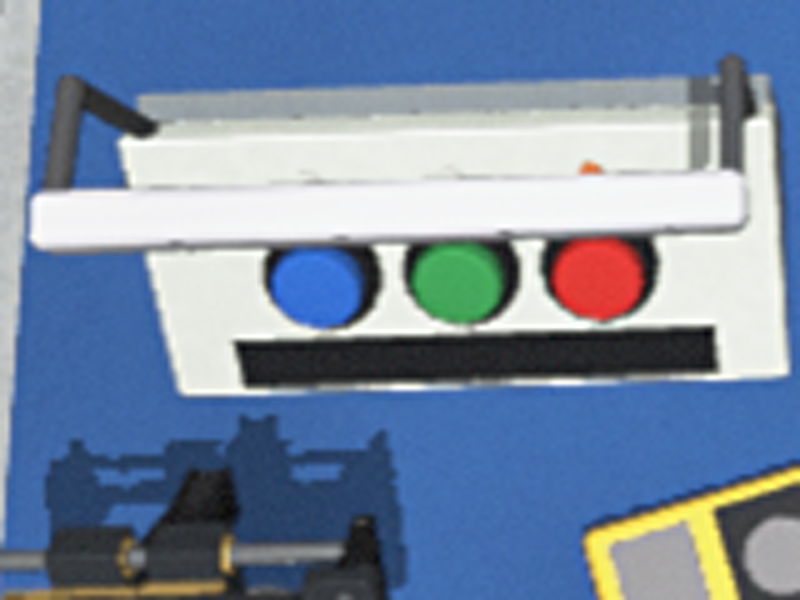

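Key tops in the crop are blue (317,287), green (457,283) and red (598,279), all unobstructed from the front. The fingertip is at (208,480). I'll check these numerically.

```bash
python3 - <<'E'
from h import *
m=camera_model('top')
for u,v in((317,287),(457,283),(598,279)): print(onz(m,100+u/5,150+v/5,.110).round(4))
print('tip',onz(m,100+208/5,150+476/5,.2526).round(3))
n=R.from_euler('xyz',[180,38,183],degrees=True).apply([0,0,1])
k=np.array([.563,.3025,.110]); go(k-.03*n,[180,38,183])
E
```

```text
[0.5608 0.3026 0.11  ]
[0.564  0.2328 0.11  ]
[0.5672 0.1626 0.11  ]
tip [0.461 0.303 0.253]
now [0.457 0.301 0.253] [ 179.7   38.1 -177.5] t 8.3833 | delta [  4.9  -4.1 147.7] rot [ 0.   0.1 -0.4]
```

```bash
python3 -m pendant '[{"delta_pos":[5,-4,40],"rot":[0,0,0],"jaw":0},{"delta_pos":[5,-4,80],"rot":[0,0,0],"jaw":0},{"delta_pos":[5,-4,120],"rot":[0,0,0],"jaw":0},{"delta_pos":[5,-4,148],"rot":[0,0,0],"jaw":0},{"delta_pos":[5,-4,148],"rot":[0,0,0],"jaw":0},{"delta_pos":[5,-4,148],"rot":[0,0,0],"jaw":0}]'
python3 -c "
from h import *
n=R.from_euler('xyz',[180,38,183],degrees=True).apply([0,0,1])
go([.563,.3025,.11],[180,38,183]);print(ctrl.sense()['ft_force']@n)"
```

```text
clock: 8.88
ee_pos: [0.5452, 0.3009, 0.1313]
orientation: [-3.141, 0.666, -3.094]
ft_force: [0.2, 0.3, 1.0]
finger_gap: 0.005
finger_force: 0.0
now [0.545 0.301 0.131] [-180.    38.1 -177.3] t 8.8833 | delta [-0.9  0.8 27.8] rot [-0.2  0.1 -0.2]
-0.6740644793288276
```

Next, step in towards contact.

```bash
python3 -m pendant '[{"delta_pos":[0,0,12],"rot":[0,0,0],"jaw":0},{"delta_pos":[0,0,22],"rot":[0,0,0],"jaw":0},{"delta_pos":[0,0,28],"rot":[0,0,0],"jaw":0},{"delta_pos":[0,0,31],"rot":[0,0,0],"jaw":0},{"delta_pos":[0,0,31],"rot":[0,0,0],"jaw":0}]'
python3 -m pendant '[{"delta_pos":[0,0,2],"rot":[0,0,0],"jaw":0},{"delta_pos":[0,0,2],"rot":[0,0,0],"jaw":0}]'
```

```text
clock: 9.3
ee_pos: [0.5634, 0.3042, 0.1087]
orientation: [3.138, 0.668, -3.092]
ft_force: [-1.5, 0.3, 6.7]
finger_gap: 0.005
finger_force: 2.8
clock: 9.47
ee_pos: [0.564, 0.3043, 0.1082]
orientation: [3.138, 0.668, -3.093]
ft_force: [-20.8, -7.1, 25.0]
finger_gap: 0.004
finger_force: 16.0
```

It bottomed (33 N). I'll hold briefly, then release 50 mm out along the normal.

```bash
python3 -m pendant '[{"delta_pos":[0,0,0],"rot":[0,0,0],"jaw":0},{"delta_pos":[0,0,0],"rot":[0,0,0],"jaw":0},{"delta_pos":[0,0,-20],"rot":[0,0,0],"jaw":0},{"delta_pos":[0,0,-40],"rot":[0,0,0],"jaw":0},{"delta_pos":[0,0,-40],"rot":[0,0,0],"jaw":0},{"delta_pos":[0,0,-40],"rot":[0,0,0],"jaw":0}]'
python3 -c "
from h import *
n=R.from_euler('xyz',[180,38,183],degrees=True).apply([0,0,1])
go(np.array([.565,.2328,.11])-.03*n,[180,38,183])"
```

```text
clock: 9.97
ee_pos: [0.5389, 0.3029, 0.1383]
orientation: [3.137, 0.667, -3.092]
ft_force: [0.5, -0.7, -0.0]
finger_gap: 0.005
finger_force: 0.0
now [0.539 0.303 0.138] [ 179.7   38.2 -177.2] t 9.9667 | delta [ -0.4 -71.4   5.8] rot [ 0.2  0.2 -0.1]
```

```bash
python3 -m pendant '[{"delta_pos":[0,-36,0],"rot":[0,0,0],"jaw":0},{"delta_pos":[0,-71,0],"rot":[0,0,0],"jaw":0},{"delta_pos":[0,-71,6],"rot":[0,0,0],"jaw":0},{"delta_pos":[0,-71,6],"rot":[0,0,0],"jaw":0},{"delta_pos":[0,-71,6],"rot":[0,0,0],"jaw":0}]'
python3 -c "
from h import *
n=R.from_euler('xyz',[180,38,183],degrees=True).apply([0,0,1])
go(np.array([.565,.2328,.11]),[180,38,183])"
```

```text
clock: 10.38
ee_pos: [0.5464, 0.231, 0.1316]
orientation: [3.141, 0.665, -3.091]
ft_force: [-0.2, 0.3, 0.0]
finger_gap: -0.001
finger_force: 0.0
now [0.546 0.231 0.132] [ 180.    38.1 -177.1] t 10.3833 | delta [-1.4  0.8 28.5] rot [-0.   0.1 -0.1]
```

```bash
python3 -m pendant '[{"delta_pos":[0,0,12],"rot":[0,0,0],"jaw":0},{"delta_pos":[0,0,22],"rot":[0,0,0],"jaw":0},{"delta_pos":[0,0,28],"rot":[0,0,0],"jaw":0},{"delta_pos":[0,0,31],"rot":[0,0,0],"jaw":0},{"delta_pos":[0,0,31],"rot":[0,0,0],"jaw":0}]'
python3 -m pendant '[{"delta_pos":[0,0,2],"rot":[0,0,0],"jaw":0},{"delta_pos":[0,0,2],"rot":[0,0,0],"jaw":0}]'
```

```text
clock: 10.8
ee_pos: [0.5654, 0.2335, 0.1073]
orientation: [3.141, 0.666, -3.088]
ft_force: [-3.0, 1.5, 4.7]
finger_gap: 0.009
finger_force: 2.8
clock: 10.97
ee_pos: [0.5659, 0.2337, 0.1067]
orientation: [3.14, 0.666, -3.089]
ft_force: [-30.0, -6.4, 30.6]
finger_gap: 0.001
finger_force: 21.1
```

```bash
python3 -m pendant '[{"delta_pos":[0,0,0],"rot":[0,0,0],"jaw":0},{"delta_pos":[0,0,-20],"rot":[0,0,0],"jaw":0},{"delta_pos":[0,0,-60],"rot":[0,0,0],"jaw":0},{"delta_pos":[0,0,-100],"rot":[0,0,0],"jaw":0},{"delta_pos":[0,0,-140],"rot":[0,0,0],"jaw":0},{"delta_pos":[0,0,-140],"rot":[0,0,0],"jaw":0},{"delta_pos":[0,0,-140],"rot":[0,0,0],"jaw":0},{"delta_pos":[0,0,-140],"rot":[0,0,0],"jaw":0}]'
python3 - <<'E'
from h import *
a=cv2.imread('pics/top0.png').astype(int); p,_=snapshot('top'); q,_=snapshot('scene')
cv2.imwrite('pics/a6.png',np.hstack([p[90:330,100:480],q[90:330,180:560]]))
E
```

```text
clock: 11.63
ee_pos: [0.4801, 0.2278, 0.2157]
orientation: [3.14, 0.665, -3.09]
ft_force: [-0.2, 1.1, -0.3]
finger_gap: 0.008
finger_force: 0.0
```

View pics/a6.png

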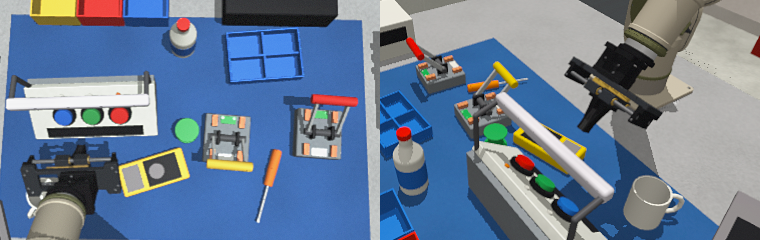

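The red lever is ON at crop (334,100), the yellow one is OFF at (230,166), the keys are out, the loose things haven't moved and the gripper is free. I'll hand it in.

```bash
python3 -c "
from h import *
print(workorder.sign_off())"
```

```text
the job is handed in; nothing more can be done
None
```

The job is handed in at about 12 s: the red isolator is ON and the blue then green keys were each pressed to the bottom and released, with yellow still OFF and nothing shifted in the last pictures; however, my first push on the red lever jammed at about 113 N wrist force (limit 120), the green key reached about 43 N at the fingertips, and sign-off returned no verdict.

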